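Clamp a specimen block with the ratchet lever

ROBOT

A 6-joint arm with a two-finger parallel gripper is mounted at the origin on the work surface. World frame = base frame: x ahead of the robot, y to its left, z up, the work surface at z = 0. Lengths are in mm, angles in rad, forces in N, time in s.
With the tool pointing down it reaches from about 275 to 750 mm from the base axis. Payload 10.2 kg.
Tool frame: the origin (TCP) lies at the very end of the fingers, on their centre line; the grasp point (between the pads) lies 19 mm behind it (ctrl.grip_depth is the distance from the TCP to the grasp point, in mm); z points along the fingers, x is the direction in which the jaws open and shut, and the axes are right-handed (so a half turn about z gives the same grasp; the last joint's range is limited). The gripper opens to 85 mm and grips with 20 to 120 N. Pads are 22 mm wide; open, the fingers measure 114 mm over their backs; the gripper's body (76 mm by 85 mm) begins 54 mm behind the grasp point. The pads swing forward as they close: fully open they stand 13 mm farther back than shut.
Start: joints at [-1.519, 0.313, 1.498, -0, 1.331, -0.223], TCP at [142.448, -505.312, 231.294] pointing down, gripper open.
Joint ranges: [-2.94, 2.94], [-0.97, 2.17], [0.19, 2.56], [-1.23, 4.37], [0.02, 3.11], [-2.88, 2.88]. Speed limits (rad/s): [2.39, 2.39, 3.01, 3.14, 3.14, 3.14].

INTERFACE

Orientations are given as a unit quaternion [w, x, y, z].
In Python, from rig import ctrl gives the robot as it stands.
- The arm moves only by the tool play_rows, never from a script. Its argument "motion" is a list of rows, each a list of 2 entries, a list of its own where there are three numbers: the shift along the tool's x, y, z in mm, then the turn, a rotation vector about the tool's x, y, z in degrees. A call has 1 to 20 rows; each row shifts and turns the commanded pose from where the row before left it, along the tool's axes as they then stand; what a row does not reach is not made up. A row lasts 1/12 s, in which the tool goes at most 41.7 mm and 7.16 degrees, less where a joint would pass 70% of its speed; a pose out of reach is approached as far as the arm can. A call with a gripper value outside its range is refused whole. "fingers" is the finger opening in mm, from 0 to 85.4, set as the call begins (left out, the last holds). The fingers move at their own pace and stop on an object; "squeeze" is the grip in N (left out, the last holds). Time passes only in rows, so rows that do not move let the fingers close. It gives the time, the measured TCP pose, the force and the opening at its end, in the units of the state.
- ctrl.sense(): the state, without advancing time (a new reading comes with each control period).
- ctrl.capture(name): name is "side" or "top"; returns the picture (480x640x3 uint8, red, green, blue); there is no depth.
- ctrl.get_calibration(name): a dict with "K" (3x3 intrinsics, pixels), "R" (3x3) and "t" (3): a world point X has camera coordinates R X + t. Camera axes: x right, y down, z forward; pixel columns grow to the right and rows downward; lengths in mm; the calibration is good to about 2 mm. A picture is of the moment at which its call begins. get_calibration takes no time and is no camera call.
- ctrl.finish_job(): hands the job in, once; it reports no verdict.
Trained networks look in the newest picture that a camera, given by its name, has taken for a name from the list of things; names that differ only in an ending like _2 or _b are one class to them, and where a whole thing is asked for, a point or a joint stands for the part that bears it (a point fixed in the world has none). Each returns a list of dicts, best first, with "p" (0 to 1); they miss things now and then, are a little off and sometimes report something else, mostly with a low value. They report only what shows in the picture. A call takes as long as a camera call. They do not tell look-alikes from the thing itself.
- ctrl.spot_in(camera, name): "position" ([column, row] as shares, 0 to 1, of the picture: columns of its width, rows of its height, amid what is visible of it).
The state is a dict: "time_s": time; "joints": joint angles; "dq": joint speeds; "tau": joint torques, N m; "eef_pos": TCP position; "ee_rot": TCP orientation; "force": force on the tool from outside, world axes, zero at the start; "wrist_torque": the same for the moment, N m; "grip_width": opening from 0.0 (shut) to 1.0 (fully open).
Only numpy, scipy, OpenCV 4.12 (cv2) and the standard library are available. Lean on these libraries where they do the work, as an engineer would, in place of code of your own. Each camera call takes 0.05 s, during which the arm holds its last target. There are 200 camera calls.

TASK

Stand the square specimen block upright on the floor of the ratchet clamp, between the sprung pad and the end stop and square to them, and let it go. Then swing the clamp's lever back and forth, notch by notch, until the pad holds the block firmly against the stop: stop at a push of about 10 N at the lever's knob, never near 20 N, or the specimen is crushed. Swing the lever back to its home end, and leave the pad and the other things on the bench alone.

Things in the scene. Friction and masses are not known exactly. Their poses are not given: they have to be found in the camera images.
- press: ratchet clamp fixed on the bench: grey base plate 200 x 400 x 12 mm, y from -150 to +250 mm. Origin: at bench height on the axis of wheel (diameter 120, top at z 44) and lever. The lever points to -x; sprung pad and stop are on the +y side, clamping along y on the line x = 0. The wheel alone drives the pad: 25 mm per rad to +y, 5.2 mm per notch of 12 degrees, held by a pawl. It starts fully open
- bay (a point): point on the floor of the clamp (12 mm above the bench), on the clamping line, where the block goes if the stop stands in the middle of its range; in the press frame (0, 147, 12.5) mm. Axes as the press
- stop: dark steel end stop bolted on the base plate, 64 mm wide in x, top 34 mm above the clamp's floor; it stands farther or nearer along y from run to run. Origin: middle of the foot of its face towards the pad, on the clamp's floor; the face is the plane y = 0 of its own frame, the pad and block on the -y side
- pad: rubber-faced sprung pad carried by the jaw, 50 mm wide in x, from 14 to 44 mm above the bench. Origin: on the clamping line at bench height; its pressing face is 10 mm further to +y. Its spring gives 4 N per mm and bottoms at 24 mm
- knob (a point): middle of the gripping part of the upright round black knob at the end of the lever, 95 mm above the bench: diameter 22 mm, reaching from 60 to 116 mm above the bench, 120 mm from the lever's axis. The lever arm under it is 22 mm wide, its top 60 mm above the bench
- lever (a joint): lever angle, rad: 0 = home end, 0.75 = end of working stroke; grows counter-clockwise from above. These hard ends push back too. In the press frame the knob is at 120 mm x (-cos(v-0.375), -sin(v-0.375)). Growing drives the wheel (2 or 3 notches a swing), the return slips. It stays where left. Friction and teeth take 1 to 4 N at the knob; each newton beyond gives 4.8 N at the pad
- block: square specimen block of pale resin with a copper spot on top, 36 x 30 x 70 mm (x, y, z), 0.12 kg, standing on the bench. Origin: centre of its underside. Its 30 mm goes along the clamping line
- round_mount: round pale resin mount, diameter 34, height 50 mm, loose; not to be used or disturbed. Origin: centre of its underside
- bottle: amber reagent bottle, diameter 68, height 150 mm, loose; leave alone. Origin: centre of its underside
- slide_tray: open white tray 100 x 160 x 30 mm, loose; leave alone. Origin: centre of its underside
Not all that is in view belongs to the job. What is shaped like the block but purple is not meant.

How it is judged:
By the outcome, as a careful person would: the job done as asked, in the order asked, and still so for the second after the job is handed in, with the robot touching nothing.
It also fails if it takes over 72 s, if anything falls off the work surface, if the arm or the gripper's body presses on something with over 40 N, if the wrist force passes 120 N, or if a joint passes its speed limit or range.

## Working session

There is one attempt and no reset: what is moved stays moved. The work goes in short steps, Python scripts to look and compute and a tool call to move; the robot and the scene stay as the last step left them, time stands still between calls to the robot, and variables do not carry over. Pictures are saved under pics/ and viewed, about 8 in all and at most 12, crops included, and the job is handed in when it is done.

Besides the shell and the picture viewer there is one more tool, called after "Call:" by a JSON object that holds its "fn" and its "kwargs", one argument or row to a line. play_rows: Moves the arm, as the interface text tells. Its arguments: {"type":"object","properties":{"motion":{"type":"array"},"fingers":{"type":"number"},"squeeze":{"type":"number"}},"required":["motion"]}

```bash
mkdir -p pics; ls; python3 - <<'E'
from rig import ctrl
import cv2,numpy as np
for c in ("top","side"):
    cv2.imwrite(f"pics/{c}0.png",ctrl.capture(c)[:,:,::-1])
    k=ctrl.get_calibration(c); print(c,np.round(k["K"],1).tolist(),np.round(k["R"],4).tolist(),np.round(k["t"],1).tolist())
    for n in ("press","stop","pad","knob","block","round_mount","bottle","slide_tray"):
        print(n,[(round(d["p"],2),round(d["position"][0]*640,1),round(d["position"][1]*480,1)) for d in ctrl.spot_in(c,n)])
print(ctrl.sense())
E
```

```text
pics
top [[462.4, 0.0, 321.3], [0.0, 462.4, 236.4], [0.0, 0.0, 1.0]] [[-0.0168, -0.9995, -0.0281], [-0.9947, 0.0195, -0.1006], [0.1011, 0.0263, -0.9945]] [-18.6, 523.7, 991.8]
press [(0.72, 338.2, 213.2)]
stop [(0.97, 271.1, 226.9)]
pad [(0.5, 309.0, 220.1)]
knob [(0.79, 366.0, 227.7)]
block [(0.64, 177.6, 284.5)]
round_mount [(0.76, 162.5, 220.6)]
bottle [(0.67, 491.1, 293.3)]
slide_tray [(0.9, 492.0, 210.3)]
side [[508.7, 0.0, 317.0], [0.0, 508.7, 243.6], [0.0, 0.0, 1.0]] [[-0.9706, -0.2401, 0.0194], [-0.1485, 0.5331, -0.8329], [0.1896, -0.8113, -0.5531]] [488.8, 186.1, 1074.4]
press [(0.57, 300.1, 275.7)]
stop [(0.59, 287.4, 305.9)]
pad [(0.69, 291.4, 278.0), (0.42, 325.6, 238.0)]
knob [(0.73, 328.2, 242.0), (0.36, 286.9, 305.3)]
block [(0.84, 317.0, 379.1), (0.77, 286.0, 403.7)]
round_mount [(0.56, 237.1, 389.2)]
bottle [(0.55, 392.2, 197.0)]
slide_tray [(0.76, 328.5, 198.3)]
{'time_s': 0.9, 'joints': array([-1.51941426e+00,  3.12897959e-01,  1.49767605e+00,  2.51328356e-05,
        1.33098658e+00, -2.23374211e-01]), 'dq': array([ 2.06979670e-04, -5.63137917e-05,  2.87322498e-04, -8.34641010e-04,
       -1.29096988e-03, -3.61216856e-04]), 'tau': array([-1.17036481e-03, -4.12165904e+01, -2.59892178e+01, -1.72445652e-04,
        5.19540099e-04,  1.32566947e-05]), 'eef_pos': array([ 142.44749483, -505.32589065,  231.30424631]), 'ee_rot': array([ 4.40782064e-06,  7.97278689e-01, -6.03611374e-01,  1.96600877e-05]), 'force': array([-0.6082823 ,  1.06264449, -0.15254091]), 'wrist_torque': array([-0.04229066,  0.00023619,  0.00577242]), 'grip_width': 0.9989168895359262}
```

View pics/top0.png

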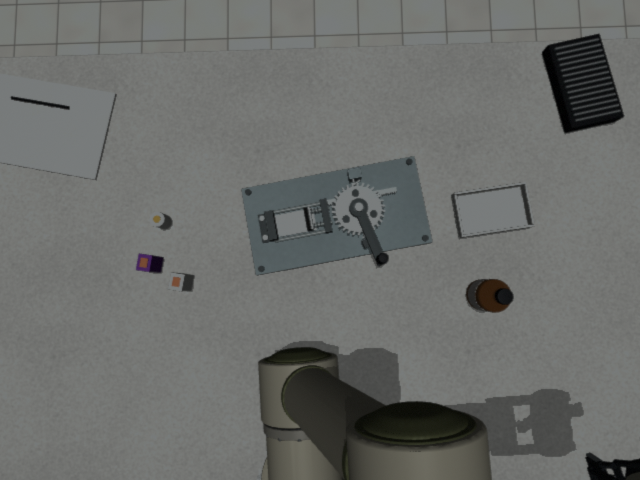

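View pics/side0.png

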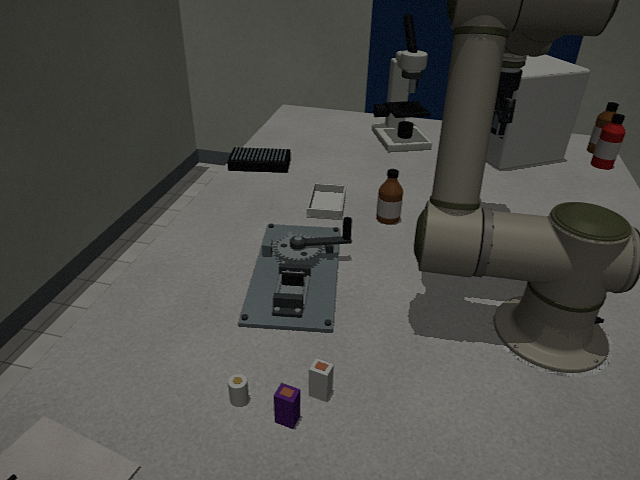

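The top view shows the press with its plate corners at about (243,187), (414,156), (431,243) and (256,274). The stop is near (267,225), the knob near (381,259), the pale block's top at (176,282), and the purple decoy at (145,263). Next I'll zoom in to measure.

```bash
cat > h.py <<'E'
import numpy as np, cv2
from rig import ctrl
def bp(c,uv,z):
    k=ctrl.get_calibration(c);R=np.array(k["R"]);t=np.array(k["t"]);o=-R.T@t
    d=R.T@np.linalg.inv(k["K"])@np.array([uv[0],uv[1],1.]);return o+d*(z-o[2])/d[2]
def pj(c,X):
    k=ctrl.get_calibration(c);p=np.array(k["K"])@(np.array(k["R"])@np.array(X,float)+np.array(k["t"]));return p[:2]/p[2]
def crop(c,img,x0,y0,w,h,s,name):
    cv2.imwrite(name,cv2.resize(img[y0:y0+h,x0:x0+w],None,fx=s,fy=s,interpolation=cv2.INTER_CUBIC))
E
python3 - <<'E'
from h import *
im=cv2.imread("pics/top0.png")
a=cv2.convertScaleAbs(im,alpha=1.4)
crop("top",a,235,145,200,140,4,"pics/press.png")
b=cv2.resize(a[205:305,130:210],None,fx=5,fy=5,interpolation=cv2.INTER_CUBIC)
s=cv2.convertScaleAbs(cv2.imread("pics/side0.png"),alpha=1.4)
s=cv2.resize(s[345:445,220:300+45],None,fx=3.2,fy=5,interpolation=cv2.INTER_CUBIC)[:, :400]
cv2.imwrite("pics/blk.png",np.hstack([b,s]))
C=[bp("top",p,12) for p in [(243,187),(414,156),(431,243),(256,274)]]
print(np.round(C,1)); print([round(np.linalg.norm(C[i]-C[(i+1)%4])) for i in range(4)])
print(bp("top",(176,282),70), bp("side",(321,366),70),bp("top",(381,259),116),bp("side",(347.5,220),116))
E
```

```text
[[ 640.8  147.9   12. ]
 [ 703.1 -240.3   12. ]
 [ 505.2 -270.5   12. ]
 [ 443.5  118.8   12. ]]
[393, 200, 394, 199]
[428.3822149  278.08733884  70.        ] [428.34222891 280.87092004  70.        ] [ 466.60854362 -148.5324012   116.        ] [ 466.42869009 -143.60661705  116.        ]
```

View pics/press.png

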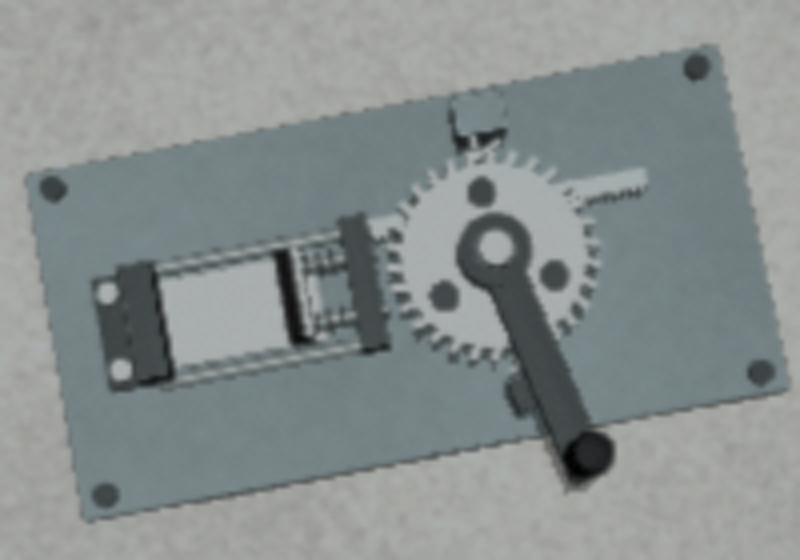

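View pics/blk.png

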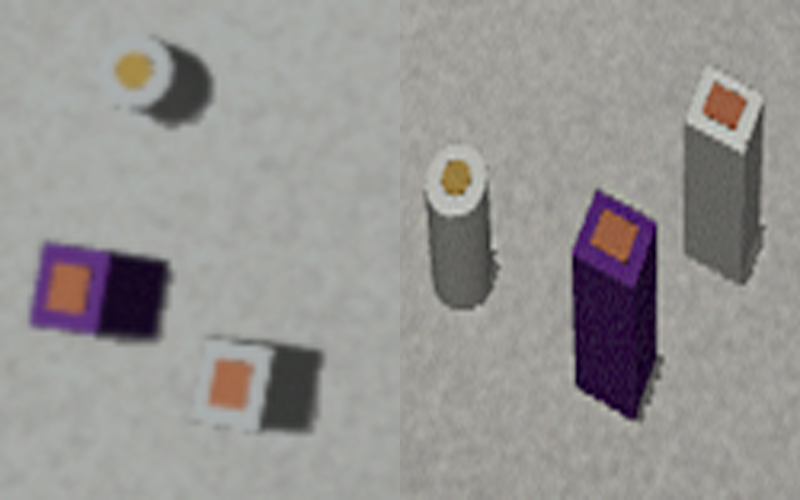

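The close-ups are clear. The gap between the stop's face (crop x about 160) and the pad's black face (about 278) is free. The block stands almost square to the picture. Now I'll fit the poses.

```bash
cat >> h.py <<'E'
from scipy.optimize import least_squares
def fit(c,uv,loc,x0,h=None):
    f=lambda p:np.concatenate([pj(c,[p[0]+np.cos(p[2])*l[0]-np.sin(p[2])*l[1],p[1]+np.sin(p[2])*l[0]+np.cos(p[2])*l[1],l[2]])-u for l,u in zip(loc,uv)])
    r=least_squares(f,x0,x_scale=[100,100,1]);return r.x,np.abs(r.fun).max()
E
python3 - <<'E'
from h import *
P=lambda p:np.array(p)/4+[235,145]; B=lambda p:np.array(p)/5+[130,205]
uv=[P(p) for p in [(27,174),(717,44),(790,390),(85,520)]]
loc=[(100,250,12),(100,-150,12),(-100,-150,12),(-100,250,12)]
x,e=fit("top",uv,loc,[580,-100,-.15]);print("press",x,np.degrees(x[2]),e)
c,s=np.cos(x[2]),np.sin(x[2]);R=np.array([[c,-s],[s,c]])
inp=lambda w:np.round(R.T@(np.array(w[:2])-x[:2]),1)
for n,p,z in [("stoptopA",(153,262),46),("stoptopB",(172,380),46),("footA",(162,278),12),("footB",(176,378),12),("padtopA",(277,250),44),("padtopB",(297,342),44),("padR",(290,247),44),("padRB",(312,340),44),("axis",(495,247),66),("knob",(590,453),116),("stopback A",(118,264),46),("stopbackB",(137,386),46)]:
    print(n,inp(bp("top",P(p),z)))
buv=[B(p) for p in [(208,337),(275,345),(264,432),(193,424)]]
W=np.array([bp("top",p,70)[:2] for p in buv]);print(W.round(1),[round(np.linalg.norm(W[i]-W[(i+1)%4]),1) for i in range(4)],W.mean(0))
bl,e=fit("top",buv,[(18,15,70),(18,-15,70),(-18,-15,70),(-18,15,70)],[428,278,0]);print("block",bl,np.degrees(bl[2]),e)
for c,uvs in (("side",[(321,360.5)]),):pass
print("side spot", bp("side",(220+725/3.2-400/3.2,345+105/5),70))
k=ctrl.get_calibration("top");print(-np.array(k["R"]).T@k["t"])
for l in loc: print(pj("side",[*(x[:2]+R@l[:2]),12]).round(1))
print("spot(top)",bp("top",B((231,385)),70))
E
```

```text
press [ 5.80288758e+02 -1.10711824e+02  1.65207782e-01] 9.46570865865162 0.6743609054072124
stoptopA [ 30.2 183.3]
stoptopB [-35.2 184.1]
footA [ 26.4 183.3]
footB [-30.7 185.3]
padtopA [ 24.5 115.7]
padtopB [-27.1 114. ]
padR [ 24.8 108.5]
padRB [-27.5 105.8]
axis [0.8 0.8]
knob [-117.4  -21.8]
stopback A [ 32.7 202.2]
stopbackB [-35.  203.4]
[[448.7 287.8]
 [444.8 259.2]
 [408.5 263.4]
 [412.3 293.5]] [np.float64(28.8), np.float64(36.6), np.float64(30.4), np.float64(36.8)] [428.59014232 275.97165898]
block [ 4.28588103e+02  2.75972358e+02 -1.34105718e-01] -7.683691670527578 0.31901879247925535
side spot [427.39185311 280.61756749  70.        ]
[ 420.31824154  -54.87977092 1038.52487724]
[237.4 321.2]
[267.6 222.7]
[340.4 226.8]
[332.8 327.7]
spot(top) [428.37505508 277.66271505  70.        ]
```

Fit results:

| Item | World position (mm) | Yaw | Notes |
|---|---|---|---|
| Press | (580, -111) | +9.5° | Stop face at y ≈ 184, pad face at ≈ 115 (press frame) |
| Lever | – | – | At about 0.56 rad, not at home |
| Block | (428, 278) | -7.7° | – |

The two cameras differ by about 3 mm in y. I'll settle that with the gripper in view. First move: turn the tool, then travel over.

Call:
{"fn": "play_rows", "kwargs": {
  "motion": [
    [[0, 0, 0], [0, 0, -6.65]],
    [[0, 0, 0], [0, 0, -6.65]],
    [[0, 0, 0], [0, 0, -6.65]],
    [[0, 0, 0], [0, 0, -6.65]],
    [[0, 0, 0], [0, 0, -6.65]],
    [[0, 0, 0], [0, 0, -6.65]],
    [[0, 0, 0], [0, 0, -6.65]],
    [[0, 0, 0], [0, 0, -6.65]],
    [[0, 0, 0], [0, 0, -6.65]],
    [[0, 0, 0], [0, 0, -6.65]]
  ],
  "fingers": 85
}}

```text
time_s: 1.73
eef_pos: [142.4, -505.3, 231.3]
ee_rot: [-0.0, 0.998, -0.065, -0.0]
force: [-0.1, -0.4, -0.1]
grip_width: 0.998
```

Call:
{"fn": "play_rows", "kwargs": {
  "motion": [
    [[14, -24, 0], [0, 0, 0]],
    [[14, -24, 0], [0, 0, 0]],
    [[14, -24, 0], [0, 0, 0]],
    [[14, -24, 0], [0, 0, 0]],
    [[14, -24, 0], [0, 0, 0]],
    [[14, -24, 0], [0, 0, 0]],
    [[14, -24, 0], [0, 0, 0]],
    [[14, -24, 0], [0, 0, 0]],
    [[14, -24, 0], [0, 0, 0]],
    [[14, -24, 0], [0, 0, 0]],
    [[14, -24, 0], [0, 0, 0]],
    [[14, -24, 0], [0, 0, 0]],
    [[14, -24, 0], [0, 0, 0]],
    [[14, -24, 0], [0, 0, 0]],
    [[14, -24, 0], [0, 0, 0]],
    [[14, -24, 0], [0, 0, 0]]
  ]
}}

```text
time_s: 3.07
eef_pos: [416.9, -153.8, 231.5]
ee_rot: [0.0, 0.998, -0.068, 0.0]
force: [0.2, -0.3, -0.8]
grip_width: 0.998
```

Call:
{"fn": "play_rows", "kwargs": {
  "motion": [
    [[-4, -30, 2], [0, 0, 0]],
    [[-4, -30, 2], [0, 0, 0]],
    [[-4, -30, 5], [0, 0, 0]],
    [[-4, -30, 5], [0, 0, 0]],
    [[-4, -30, 5], [0, 0, 0]],
    [[-4, -30, 5], [0, 0, 0]],
    [[-4, -30, 6], [0, 0, 0]],
    [[-4, -30, 7], [0, 0, 0]],
    [[-4, -30, 7], [0, 0, 0]],
    [[-4, -30, 7], [0, 0, 0]],
    [[-4, -30, 7], [0, 0, 0]],
    [[-4, -30, 7], [0, 0, 0]],
    [[-4, -30, 7], [0, 0, 0]],
    [[-4, -30, 7], [0, 0, 0]],
    [[0, 0, 0], [0, 0, 0]]
  ]
}}

```text
time_s: 4.32
eef_pos: [416.4, 272.2, 151.0]
ee_rot: [-0.0, 0.998, -0.066, -0.001]
force: [0.8, -0.3, -0.2]
grip_width: 0.995
```

```bash
python3 - <<'E'
from h import *
s=ctrl.sense();T=s["eef_pos"];print(T)
th=-2*np.arctan2(.066,.998);x=np.array([np.cos(th),np.sin(th),0])
a=ctrl.capture("side")[:,:,::-1].copy();b=ctrl.capture("top")[:,:,::-1].copy()
for c in("side","top"): print(c,[pj(c,T+x*d+[0,0,13]).round(1).tolist() for d in (-57,-42.5,0,42.5,57)])
o=np.hstack([cv2.resize(a[240:440,220:400],None,fx=2.2,fy=2.2,interpolation=2),cv2.resize(b[200:320,120:240],(396,440),interpolation=2)])
cv2.imwrite("pics/g1.png",cv2.convertScaleAbs(o,alpha=1.4))
E
```

```text
[416.41170894 272.23429119 151.04568302]
side [[363.6, 333.1], [355.0, 330.7], [330.6, 323.8], [306.8, 317.1], [298.9, 314.9]]
top [[157.6, 318.4], [158.8, 310.6], [162.1, 288.2], [165.4, 265.9], [166.5, 258.3]]
```

View pics/g1.png

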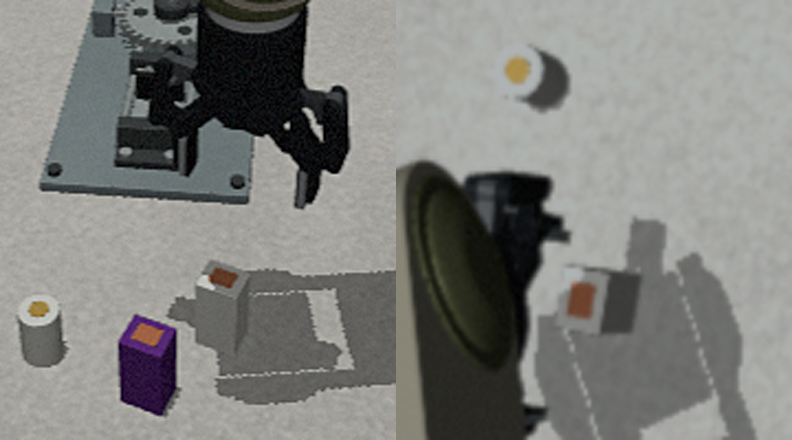

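The side crop shows the fingertips near (358,334) and (303,319). The top crop shows them near (171,264) and (165,313). Both agree with the projected tool to about 2 mm, so the block is at about (428.5, 278). Next I'll go down and grasp across its 36 mm faces.

Call:
{"fn": "play_rows", "kwargs": {
  "motion": [
    [[5.6, -3.7, 5], [0, 0, 0]],
    [[5.6, -3.7, 10], [0, 0, 0]],
    [[0, 0, 15], [0, 0, 0]],
    [[0, 0, 18], [0, 0, 0]],
    [[0, 0, 18], [0, 0, 0]],
    [[0, 0, 18], [0, 0, 0]],
    [[0, 0, 15], [0, 0, 0]],
    [[0, 0, 9], [0, 0, 0]],
    [[0, 0, 5], [0, 0, 0]],
    [[0, 0, 0], [0, 0, 0]]
  ]
}}

```text
time_s: 5.25
eef_pos: [429.6, 273.9, 38.8]
ee_rot: [0.0, 0.998, -0.068, -0.0]
force: [0.1, -0.3, -0.3]
grip_width: 0.992
```

Call:
{"fn": "play_rows", "kwargs": {
  "motion": [
    [[0, 0, 0], [0, 0, 0]],
    [[0, 0, 0], [0, 0, 0]],
    [[0, 0, 0], [0, 0, 0]],
    [[0, 0, 0], [0, 0, 0]],
    [[0, 0, 0], [0, 0, 0]],
    [[0, 0, 0], [0, 0, 0]],
    [[0, 0, 0], [0, 0, 0]],
    [[0, 0, 0], [0, 0, 0]],
    [[0, 0, 0], [0, 0, 0]],
    [[0, 0, 0], [0, 0, 0]]
  ],
  "fingers": 0,
  "squeeze": 40
}}

```text
time_s: 6.08
eef_pos: [429.7, 274.6, 39.9]
ee_rot: [-0.0, 0.998, -0.068, 0.0]
force: [-1.6, -0.4, 6.5]
grip_width: 0.416
```

The block is gripped: the opening is 0.416, or 35.5 mm, and the TCP sits 3.4 mm off in y. Next: lift, turn by 17.3° and carry it over the bay.

Call:
{"fn": "play_rows", "kwargs": {
  "motion": [
    [[0, 0, -4], [0, 0, 0]],
    [[0, 0, -12], [0, 0, 0]],
    [[0, 0, -20], [0, 0, 0]],
    [[0, 0, -24], [0, 0, -2.3]],
    [[0, 0, -20], [0, 0, -5]],
    [[0, 0, -12], [0, 0, -5]],
    [[0, 0, -6], [0, 0, -5]],
    [[0, 0, -2], [0, 0, 0]]
  ]
}}

```text
time_s: 6.75
eef_pos: [429.8, 274.6, 140.5]
ee_rot: [-0.0, 0.996, 0.085, 0.001]
force: [-0.3, 0.6, -1.6]
grip_width: 0.413
```

Call:
{"fn": "play_rows", "kwargs": {
  "motion": [
    [[2, 5, 0], [0, 0, 0]],
    [[4, 12, 0], [0, 0, 0]],
    [[7, 20, 0], [0, 0, 0]],
    [[9, 25, 0], [0, 0, 0]],
    [[10, 28, 0], [0, 0, 0]],
    [[10, 28, 0], [0, 0, 0]],
    [[10, 28, 0], [0, 0, 0]],
    [[10, 28, 0], [0, 0, 0]],
    [[9, 25, 0], [0, 0, 0]],
    [[7, 20, 0], [0, 0, 0]],
    [[4, 12, 0], [0, 0, 0]],
    [[2.4, 7, 0], [0, 0, 0]],
    [[1, 3, 0], [0, 0, 0]],
    [[0, 0, 0], [0, 0, 0]],
    [[0, 0, 0], [0, 0, 0]]
  ]
}}

```text
time_s: 8.0
eef_pos: [553.3, 51.8, 139.2]
ee_rot: [-0.0, 0.997, 0.083, -0.0]
force: [0.3, 0.2, -0.8]
grip_width: 0.412
```

Call:
{"fn": "play_rows", "kwargs": {
  "motion": [
    [[0, 0, 8], [0, 0, 0]],
    [[0, 0, 12], [0, 0, 0]],
    [[0, 0, 12], [0, 0, 0]],
    [[0, 0, 6], [0, 0, 0]],
    [[0, 0, 2], [0, 0, 0]],
    [[0, 0, 0], [0, 0, 0]]
  ]
}}

```text
time_s: 8.5
eef_pos: [553.4, 51.4, 98.9]
ee_rot: [-0.0, 0.997, 0.083, -0.0]
force: [0.1, -0.7, -1.0]
grip_width: 0.416
```

```bash
python3 - <<'E'
from h import *
s=ctrl.sense();T=s["eef_pos"];print(T)
th=2*np.arctan2(.083,.997);R=np.array([[np.cos(th),-np.sin(th)],[np.sin(th),np.cos(th)]])
a=ctrl.capture("side")[:,:,::-1].copy();b=ctrl.capture("top")[:,:,::-1].copy()
cen=T[:2]+R@[0,3.4];z=T[2]-39.9
Q=[cen+R@np.array(d) for d in [(18,15),(-18,15),(18,-15),(-18,-15)]]
print("block bottom",[pj("side",[*q,z]).round(1).tolist() for q in Q],"top",[pj("side",[*q,z+70]).round(1).tolist() for q in Q])
o=np.array([580.3,-109.5]);
for y in (184,115): print("edge",y,[pj("side",[*(o+R@np.array([x,y])),46]).round(1).tolist() for x in (32,-32)])
cv2.imwrite("pics/g2.png",cv2.convertScaleAbs(np.hstack([cv2.resize(a[220:350,235:355],(480,520),interpolation=2),cv2.resize(b[180:280,240:320],(320,400),interpolation=2).copy() if 0 else cv2.copyMakeBorder(cv2.resize(b[180:280,240:320],(320,400),interpolation=2),0,120,0,0,0)]),alpha=1.4))
E
```

```text
[553.38930564  51.37317716  98.87215038]
block bottom [[280.2, 286.2], [296.9, 287.2], [282.1, 277.7], [298.4, 278.7]] top [[279.5, 259.5], [296.9, 260.6], [281.5, 251.4], [298.4, 252.4]]
edge 184 [[273.8, 291.2], [303.3, 293.1]]
edge 115 [[278.2, 272.1], [306.3, 273.8]]
```

View pics/g2.png

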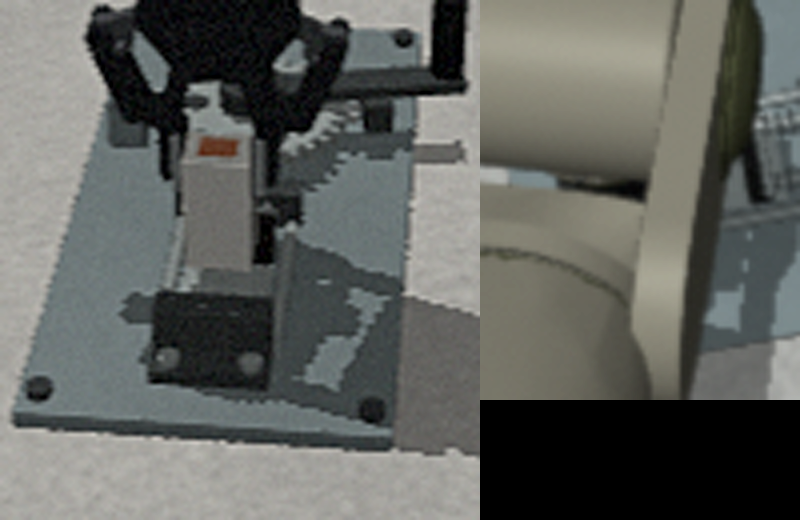

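In the side crop the block's lower front edge is at about row 287.5 (281.8 to 298 across). The stop's face edge is at about 293.2 to 294.3. The gap to the stop is about 2.5 to 5 mm and the block looks square to it. I'll nudge 1 mm each way and lower.

Call:
{"fn": "play_rows", "kwargs": {
  "motion": [
    [[1, -1, 4], [0, 0, 0]],
    [[0, 0, 8], [0, 0, 0]],
    [[0, 0, 10], [0, 0, 0]],
    [[0, 0, 10], [0, 0, 0]],
    [[0, 0, 6], [0, 0, 0]],
    [[0, 0, 4], [0, 0, 0]],
    [[0, 0, 2], [0, 0, 0]],
    [[0, 0, 0], [0, 0, 0]],
    [[0, 0, 0], [0, 0, 0]]
  ]
}}

```text
time_s: 9.35
eef_pos: [554.7, 52.1, 55.5]
ee_rot: [0.0, 0.997, 0.083, 0.0]
force: [0.1, -0.8, -0.6]
grip_width: 0.412
```

Call:
{"fn": "play_rows", "kwargs": {
  "motion": [
    [[0, 0, 1], [0, 0, 0]],
    [[0, 0, 0.8], [0, 0, 0]],
    [[0, 0, 0], [0, 0, 0]]
  ]
}}

```text
time_s: 9.6
eef_pos: [554.5, 52.1, 53.6]
ee_rot: [0.0, 0.997, 0.083, 0.0]
force: [0.3, -0.3, -1.4]
grip_width: 0.412
```

Call:
{"fn": "play_rows", "kwargs": {
  "motion": [
    [[0, 0, 0.7], [0, 0, 0]],
    [[0, 0, 0.5], [0, 0, 0]],
    [[0, 0, 0], [0, 0, 0]]
  ]
}}

```text
time_s: 9.85
eef_pos: [554.5, 52.1, 52.2]
ee_rot: [-0.0, 0.997, 0.083, -0.0]
force: [0.6, 0.3, -0.9]
grip_width: 0.417
```

Call:
{"fn": "play_rows", "kwargs": {
  "motion": [
    [[0, 0, 0.5], [0, 0, 0]],
    [[0, 0, 0], [0, 0, 0]]
  ]
}}

```text
time_s: 10.02
eef_pos: [554.6, 52.1, 52.0]
ee_rot: [0.0, 0.997, 0.083, 0.0]
force: [-1.0, -0.1, 1.1]
grip_width: 0.414
```

Call:
{"fn": "play_rows", "kwargs": {
  "motion": [
    [[0, 0, 0.5], [0, 0, 0]],
    [[0, 0, 0], [0, 0, 0]]
  ]
}}

```text
time_s: 10.18
eef_pos: [554.6, 52.1, 51.9]
ee_rot: [0.0, 0.997, 0.083, 0.0]
force: [-1.9, -0.0, 6.5]
grip_width: 0.417
```

Contact is confirmed at 6.5 N upward, so I'll release and rise.

Call:
{"fn": "play_rows", "kwargs": {
  "motion": [
    [[0, 0, 0], [0, 0, 0]],
    [[0, 0, 0], [0, 0, 0]],
    [[0, 0, 0], [0, 0, 0]],
    [[0, 0, 0], [0, 0, 0]],
    [[0, 0, 0], [0, 0, 0]],
    [[0, 0, 0], [0, 0, 0]],
    [[0, 0, -5], [0, 0, 0]],
    [[0, 0, -12], [0, 0, 0]],
    [[0, 0, -20], [0, 0, 0]],
    [[0, 0, -25], [0, 0, 0]],
    [[0, 0, -25], [0, 0, 0]],
    [[0, 0, -20], [0, 0, 0]],
    [[0, 0, -12], [0, 0, 0]],
    [[0, 0, -6], [0, 0, 0]]
  ],
  "fingers": 70
}}

```text
time_s: 11.35
eef_pos: [555.1, 52.1, 178.6]
ee_rot: [0.0, 0.997, 0.083, 0.002]
force: [-0.3, -0.7, -0.5]
grip_width: 0.822
```

Call:
{"fn": "play_rows", "kwargs": {
  "motion": [
    [[0, 0, 0], [0, 0, 6.925]],
    [[0, 0, 0], [0, 0, 6.925]],
    [[0, 0, 0], [0, 0, 6.925]],
    [[0, 0, 0], [0, 0, 6.925]],
    [[0, 0, 0], [0, 0, 6.925]],
    [[0, 0, 0], [0, 0, 6.925]],
    [[0, 0, 0], [0, 0, 6.925]],
    [[0, 0, 0], [0, 0, 6.925]],
    [[0, 0, 0], [0, 0, 6.925]],
    [[0, 0, 0], [0, 0, 6.925]],
    [[0, 0, 0], [0, 0, 6.925]],
    [[0, 0, 0], [0, 0, 6.925]],
    [[0, 0, 0], [0, 0, 6.925]]
  ]
}}

```text
time_s: 12.43
eef_pos: [554.2, 52.1, 175.8]
ee_rot: [0.0, 0.761, -0.648, -0.0]
force: [-0.8, -0.3, -1.0]
grip_width: 0.816
```

Call:
{"fn": "play_rows", "kwargs": {
  "motion": [
    [[6, 4, 0], [0, 0, 0]],
    [[15, 10, 0], [0, 0, 0]],
    [[20, 13, 0], [0, 0, 0]],
    [[25, 16, 0], [0, 0, 0]],
    [[25, 17, 0], [0, 0, 0]],
    [[25, 17, 0], [0, 0, 0]],
    [[25, 17, 0], [0, 0, 0]],
    [[20, 13, 0], [0, 0, 0]],
    [[12, 8, 0], [0, 0, 0]],
    [[7, 5, 0], [0, 0, 0]],
    [[0, 0, 0], [0, 0, 0]]
  ]
}}

```text
time_s: 13.35
eef_pos: [465.2, -146.4, 176.2]
ee_rot: [0.0, 0.764, -0.646, -0.0]
force: [0.7, 0.1, -0.5]
grip_width: 0.821
```

```bash
python3 - <<'E'
from h import *
s=ctrl.sense();T=s["eef_pos"];print(T,s["ee_rot"])
a=ctrl.capture("side")[:,:,::-1].copy();b=ctrl.capture("top")[:,:,::-1].copy()
print(pj("side",T),pj("top",T),pj("side",[*T[:2],116]),pj("top",[*T[:2],116]),ctrl.spot_in("side","knob"))
cv2.imwrite("pics/g3.png",cv2.convertScaleAbs(np.hstack([cv2.resize(a[180:340,235:375],(455,520),interpolation=2),cv2.resize(b[160:310,240:340+60],(345,323),interpolation=2) if 0 else cv2.copyMakeBorder(cv2.resize(b[160:290,240:400],(345,280),interpolation=2),0,240,0,0,0)]),alpha=1.4))
E
```

```text
[ 465.21814248 -146.4456915   176.18580678] [ 1.20929947e-04  7.63519628e-01 -6.45784597e-01 -1.32280058e-04]
[349.6024488  197.26507469] [383.14362275 258.08444738] [348.22402338 219.48275762] [379.96871941 259.71797475] [{'position': [0.5158, 0.5012], 'p': 0.64}]
```

View pics/g3.png

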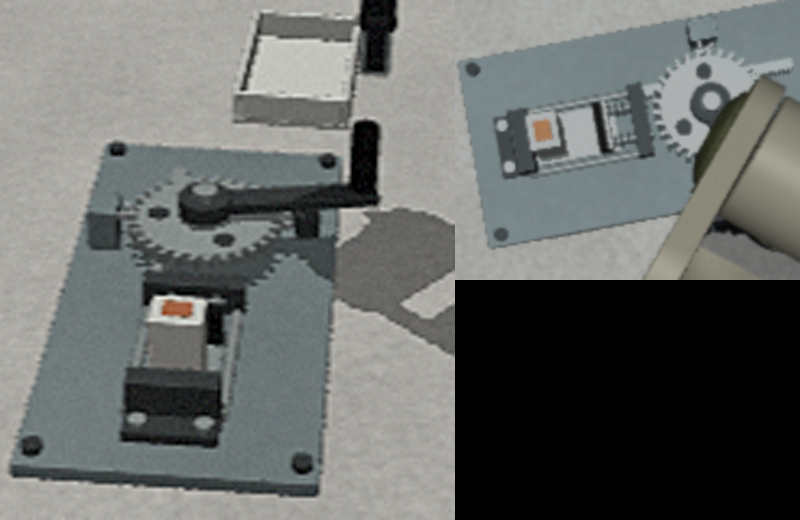

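The block stands upright just behind the stop. The knob's top is at side pixel (347.6,218.5), and the tool axis projects to (348.2,219.5), so they are aligned. I'll descend around the knob and cage it loosely.

Call:
{"fn": "play_rows", "kwargs": {
  "motion": [
    [[0, 0, 6], [0, 0, 0]],
    [[0, 0, 14], [0, 0, 0]],
    [[0, 0, 18], [0, 0, 0]],
    [[0, 0, 18], [0, 0, 0]],
    [[0, 0, 18], [0, 0, 0]],
    [[0, 0, 14], [0, 0, 0]],
    [[0, 0, 9], [0, 0, 0]],
    [[0, 0, 5], [0, 0, 0]],
    [[0, 0, 2], [0, 0, 0]]
  ]
}}

```text
time_s: 14.25
eef_pos: [465.9, -144.8, 71.7]
ee_rot: [0.0, 0.764, -0.646, -0.0]
force: [-0.5, -1.1, 0.1]
grip_width: 0.821
```

Call:
{"fn": "play_rows", "kwargs": {
  "motion": [
    [[0, 0, 0], [0, 0, 0]],
    [[0, 0, 0], [0, 0, 0]],
    [[0, 0, 0], [0, 0, 0]],
    [[0, 0, 0], [0, 0, 0]],
    [[0, 0, 0], [0, 0, 0]],
    [[0, 0, 0], [0, 0, 0]],
    [[0, 0, 0], [0, 0, 0]],
    [[0, 0, 0], [0, 0, 0]]
  ],
  "fingers": 25,
  "squeeze": 60
}}

```text
time_s: 14.92
eef_pos: [466.1, -145.4, 72.5]
ee_rot: [-0.0, 0.763, -0.646, 0.0]
force: [0.6, -1.5, 0.7]
grip_width: 0.292
```

Call:
{"fn": "play_rows", "kwargs": {
  "motion": [
    [[-5, 0.4, 0], [0, 0, 0]],
    [[-9, 0.6, 0], [0, 0, 0]],
    [[-9, 0, 0], [0, 0, 0]],
    [[-9, -0.6, 0], [0, 0, 0]],
    [[-9, -1.5, 0], [0, 0, 0]],
    [[-7, -1.8, 0], [0, 0, 0]],
    [[-5, -1.6, 0], [0, 0, 0]],
    [[-2, -0.7, 0], [0, 0, 0]],
    [[0, 0, 0], [0, 0, 0]]
  ]
}}

```text
time_s: 15.67
eef_pos: [462.1, -89.6, 72.3]
ee_rot: [-0.0, 0.764, -0.646, 0.0]
force: [0.7, -0.6, 0.4]
grip_width: 0.291
```

Call:
{"fn": "play_rows", "kwargs": {
  "motion": [
    [[-1, -0.4, 0], [0, 0, 0]],
    [[-1, -0.4, 0], [0, 0, 0]],
    [[0, 0, 0], [0, 0, 0]]
  ]
}}

```text
time_s: 15.92
eef_pos: [462.5, -88.1, 72.3]
ee_rot: [-0.0, 0.763, -0.646, 0.0]
force: [0.8, -0.2, -0.2]
grip_width: 0.294
```

Call:
{"fn": "play_rows", "kwargs": {
  "motion": [
    [[4.5, 1.6, 0], [0, 0, 0]],
    [[8, 2.2, 0], [0, 0, 0]],
    [[8, 1.6, 0], [0, 0, 0]],
    [[10, 1.3, 0], [0, 0, 0]],
    [[10, 0.4, 0], [0, 0, 0]]
  ]
}}

```text
time_s: 16.33
eef_pos: [461.7, -130.2, 72.1]
ee_rot: [0.0, 0.763, -0.646, -0.001]
force: [-2.4, 2.6, -0.5]
grip_width: 0.288
```

Call:
{"fn": "play_rows", "kwargs": {
  "motion": [
    [[10, -0.4, 0], [0, 0, 0]],
    [[10, -1.3, 0], [0, 0, 0]],
    [[8, -1.6, 0], [0, 0, 0]],
    [[7, -1.9, 0], [0, 0, 0]],
    [[3, -1, 0], [0, 0, 0]],
    [[2, -0.7, 0], [0, 0, 0]],
    [[0, 0, 0], [0, 0, 0]]
  ]
}}

```text
time_s: 16.92
eef_pos: [476.0, -167.9, 72.4]
ee_rot: [-0.0, 0.763, -0.646, 0.001]
force: [0.2, 0.2, -0.0]
grip_width: 0.291
```

```bash
python3 - <<'E'
from h import *
T=ctrl.sense()["eef_pos"];print(T,ctrl.sense()["force"])
a=ctrl.capture("side")[:,:,::-1].copy();b=ctrl.capture("top")[:,:,::-1].copy()
print(pj("side",[*T[:2],116]),pj("top",[*T[:2],116]))
cv2.imwrite("pics/g4.png",cv2.convertScaleAbs(np.hstack([cv2.resize(a[180:340,235:375],(455,520),interpolation=2),cv2.copyMakeBorder(cv2.resize(b[160:290,240:400],(345,280),interpolation=2),0,240,0,0,0)]),alpha=1.4))
E
```

```text
[ 476.036011   -167.87488367   72.39535967] [ 0.16451101  0.22521602 -0.00618459]
[345.53121159 214.50110537] [390.60568393 254.08703982]
```

View pics/g4.png

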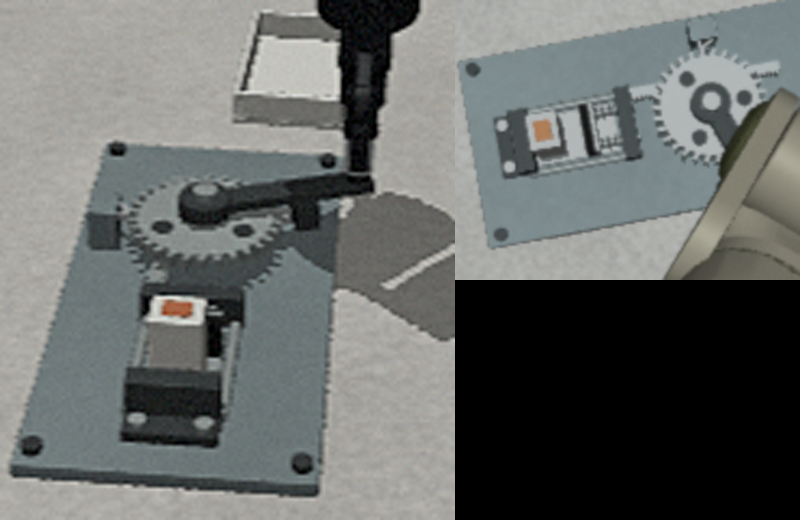

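The cage drives the lever: the wheel turned and the pad advanced roughly 14 mm in the top view. The block still stands upright at (177,310) in the side crop. On to the second swing.

Call:
{"fn": "play_rows", "kwargs": {
  "motion": [
    [[-4, 1.4, 0], [0, 0, 0]],
    [[-8, 2.2, 0], [0, 0, 0]],
    [[-8, 1.6, 0], [0, 0, 0]],
    [[-10, 1.3, 0], [0, 0, 0]],
    [[-10, 0.4, 0], [0, 0, 0]],
    [[-10, -0.4, 0], [0, 0, 0]],
    [[-10, -1.3, 0], [0, 0, 0]],
    [[-8, -1.6, 0], [0, 0, 0]],
    [[-7, -1.9, 0], [0, 0, 0]],
    [[-4, -1.2, 0], [0, 0, 0]],
    [[-2, -0.7, 0], [0, 0, 0]],
    [[0, 0, 0], [0, 0, 0]]
  ]
}}

```text
time_s: 18.02
eef_pos: [462.5, -87.1, 72.3]
ee_rot: [-0.0, 0.763, -0.646, 0.0]
force: [-0.1, -0.7, -0.4]
grip_width: 0.296
```

Call:
{"fn": "play_rows", "kwargs": {
  "motion": [
    [[4.5, 1.6, 0], [0, 0, 0]],
    [[8, 2.2, 0], [0, 0, 0]],
    [[8, 1.6, 0], [0, 0, 0]],
    [[10, 1.3, 0], [0, 0, 0]],
    [[10, 0.4, 0], [0, 0, 0]]
  ]
}}

```text
time_s: 18.43
eef_pos: [461.7, -129.9, 72.1]
ee_rot: [0.0, 0.763, -0.646, -0.0]
force: [-1.8, 1.8, -0.8]
grip_width: 0.289
```

Call:
{"fn": "play_rows", "kwargs": {
  "motion": [
    [[10, -0.4, 0], [0, 0, 0]],
    [[8, -1, 0], [0, 0, 0]],
    [[6, -1, 0], [0, 0, 0]]
  ]
}}

```text
time_s: 18.68
eef_pos: [468.8, -153.4, 72.3]
ee_rot: [-0.0, 0.763, -0.646, 0.0]
force: [-1.2, 2.6, -0.8]
grip_width: 0.292
```

Call:
{"fn": "play_rows", "kwargs": {
  "motion": [
    [[6, -1.4, 0], [0, 0, 0]],
    [[6, -1.7, 0], [0, 0, 0]],
    [[4, -1.2, 0], [0, 0, 0]],
    [[0, 0, 0], [0, 0, 0]]
  ]
}}

```text
time_s: 19.02
eef_pos: [476.0, -167.9, 72.4]
ee_rot: [-0.0, 0.763, -0.646, 0.001]
force: [0.0, 0.0, 0.2]
grip_width: 0.297
```

Call:
{"fn": "play_rows", "kwargs": {
  "motion": [
    [[-4, 1.4, 0], [0, 0, 0]],
    [[-8, 2.2, 0], [0, 0, 0]],
    [[-8, 1.6, 0], [0, 0, 0]],
    [[-10, 1.3, 0], [0, 0, 0]],
    [[-10, 0.4, 0], [0, 0, 0]],
    [[-10, -0.4, 0], [0, 0, 0]],
    [[-10, -1.3, 0], [0, 0, 0]],
    [[-8, -1.6, 0], [0, 0, 0]],
    [[-7, -1.9, 0], [0, 0, 0]],
    [[-4, -1.2, 0], [0, 0, 0]],
    [[-1, -0.3, 0], [0, 0, 0]],
    [[0, 0, 0], [0, 0, 0]]
  ]
}}

```text
time_s: 20.02
eef_pos: [462.0, -87.8, 72.3]
ee_rot: [-0.0, 0.763, -0.646, 0.0]
force: [-0.2, 0.0, 0.4]
grip_width: 0.29
```

Call:
{"fn": "play_rows", "kwargs": {
  "motion": [
    [[4.5, 1.6, 0], [0, 0, 0]],
    [[8, 2.2, 0], [0, 0, 0]],
    [[8, 1.6, 0], [0, 0, 0]]
  ]
}}

```text
time_s: 20.27
eef_pos: [459.2, -109.8, 72.0]
ee_rot: [0.0, 0.763, -0.646, -0.001]
force: [-1.6, 2.7, -0.2]
grip_width: 0.289
```

Call:
{"fn": "play_rows", "kwargs": {
  "motion": [
    [[6, 0.8, 0], [0, 0, 0]],
    [[6, 0.6, 0], [0, 0, 0]],
    [[6, 0.3, 0], [0, 0, 0]]
  ]
}}

```text
time_s: 20.52
eef_pos: [461.1, -128.2, 72.2]
ee_rot: [0.0, 0.763, -0.646, -0.0]
force: [-1.3, 1.3, -0.2]
grip_width: 0.292
```

Call:
{"fn": "play_rows", "kwargs": {
  "motion": [
    [[6, -0.2, 0], [0, 0, 0]],
    [[6, -0.5, 0], [0, 0, 0]],
    [[6, -0.8, 0], [0, 0, 0]]
  ]
}}

```text
time_s: 20.77
eef_pos: [465.4, -145.1, 72.1]
ee_rot: [0.0, 0.763, -0.646, -0.001]
force: [-4.0, 3.4, 1.0]
grip_width: 0.291
```

Call:
{"fn": "play_rows", "kwargs": {
  "motion": [
    [[6, -1, 0], [0, 0, 0]],
    [[6, -1.2, 0], [0, 0, 0]],
    [[5, -1.3, 0], [0, 0, 0]],
    [[5, -1.4, 0], [0, 0, 0]],
    [[0, 0, 0], [0, 0, 0]]
  ]
}}

```text
time_s: 21.18
eef_pos: [473.7, -165.9, 71.9]
ee_rot: [0.0, 0.763, -0.646, -0.001]
force: [-3.9, 4.3, 0.2]
grip_width: 0.3
```

```bash
python3 - <<'E'
from h import *
a=ctrl.capture("side")[:,:,::-1].copy();b=ctrl.capture("top")[:,:,::-1].copy()
cv2.imwrite("pics/g5.png",cv2.convertScaleAbs(np.hstack([cv2.resize(a[230:340,255:345],(426,520),interpolation=2),cv2.copyMakeBorder(cv2.resize(b[195:255,250:330],(374,280),interpolation=2),0,240,0,0,0)]),alpha=1.4))
E
```

```text
(no output)
```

View pics/g5.png

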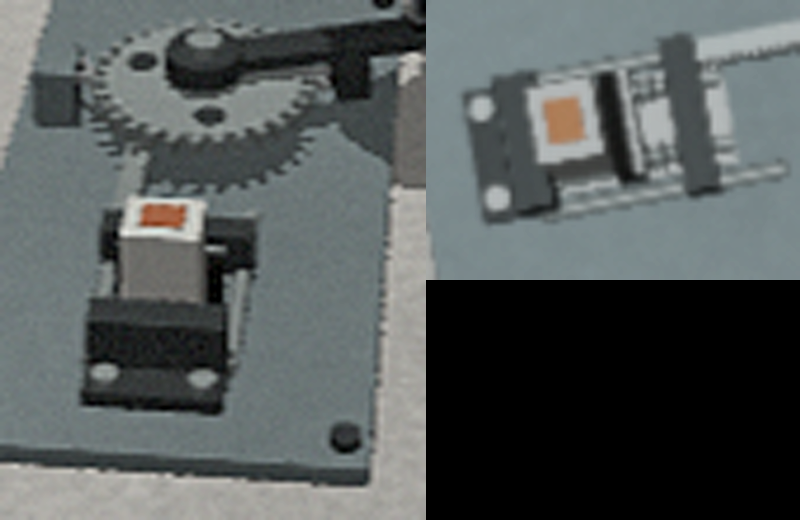

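The pad is now at or nearly at the block, which sits square to the stop (side crop block at 120–205, stop 88–228). Tangential push is about 5.6 N. I'll finish this stroke carefully.

Call:
{"fn": "play_rows", "kwargs": {
  "motion": [
    [[1.5, -0.4, 0], [0, 0, 0]],
    [[1, -0.3, 0], [0, 0, 0]]
  ]
}}

```text
time_s: 21.45
eef_pos: [474.5, -167.4, 71.9]
ee_rot: [-0.0, 0.763, -0.646, -0.002]
force: [-5.5, 6.0, 2.9]
grip_width: 0.292
```

Call:
{"fn": "play_rows", "kwargs": {
  "motion": [
    [[-4, 1.2, 0], [0, 0, 0]],
    [[-8, 2.2, 0], [0, 0, 0]],
    [[-8, 1.6, 0], [0, 0, 0]],
    [[-10, 1.3, 0], [0, 0, 0]],
    [[-10, 0.4, 0], [0, 0, 0]],
    [[-10, -0.4, 0], [0, 0, 0]],
    [[-10, -1.3, 0], [0, 0, 0]],
    [[-8, -1.6, 0], [0, 0, 0]],
    [[-7, -1.9, 0], [0, 0, 0]],
    [[-4, -1.2, 0], [0, 0, 0]],
    [[-1, -0.3, 0], [0, 0, 0]],
    [[0, 0, 0], [0, 0, 0]]
  ]
}}

```text
time_s: 22.45
eef_pos: [462.2, -88.8, 72.3]
ee_rot: [-0.0, 0.763, -0.646, 0.0]
force: [-1.0, 0.6, 0.7]
grip_width: 0.293
```

Call:
{"fn": "play_rows", "kwargs": {
  "motion": [
    [[4, 1.4, 0], [0, 0, 0]],
    [[4, 1.2, 0], [0, 0, 0]],
    [[4, 1, 0], [0, 0, 0]],
    [[4, 0.8, 0], [0, 0, 0]]
  ]
}}

```text
time_s: 22.78
eef_pos: [459.8, -105.9, 72.1]
ee_rot: [-0.0, 0.763, -0.646, -0.001]
force: [-2.4, 6.1, 3.5]
grip_width: 0.294
```

Call:
{"fn": "play_rows", "kwargs": {
  "motion": [
    [[4, 0.8, 0], [0, 0, 0]],
    [[3, 0.5, 0], [0, 0, 0]]
  ]
}}

```text
time_s: 22.95
eef_pos: [459.2, -112.4, 72.1]
ee_rot: [-0.0, 0.763, -0.646, -0.002]
force: [-4.9, 7.7, 5.5]
grip_width: 0.294
```

Call:
{"fn": "play_rows", "kwargs": {
  "motion": [
    [[3, 0.4, 0], [0, 0, 0]],
    [[3, 0.4, 0], [0, 0, 0]]
  ]
}}

```text
time_s: 23.12
eef_pos: [459.1, -118.1, 72.0]
ee_rot: [-0.0, 0.763, -0.646, -0.002]
force: [-6.3, 8.8, 6.3]
grip_width: 0.295
```

Tangential push is now 9.2 N and rising about 0.23 N/mm, so the pad is compressing steadily. A few millimetres more.

Call:
{"fn": "play_rows", "kwargs": {
  "motion": [
    [[2, 0.2, 0], [0, 0, 0]],
    [[1.5, 0.1, 0], [0, 0, 0]],
    [[0, 0, 0], [0, 0, 0]]
  ]
}}

```text
time_s: 23.37
eef_pos: [459.3, -121.7, 71.9]
ee_rot: [0.0, 0.763, -0.646, -0.002]
force: [-5.2, 6.2, 3.4]
grip_width: 0.292
```

```bash
cat >> h.py <<'E'
def push():
    s=ctrl.sense();T=s["eef_pos"];F=s["force"];th=.1652;R=np.array([[np.cos(th),-np.sin(th)],[np.sin(th),np.cos(th)]])
    p=R.T@(T[:2]-[580.3,-109.5]);f=R.T@F[:2];a=np.arctan2(-p[1],-p[0])
    print("p",p.round(1),"r",np.hypot(*p).round(1),"v",round(a+.375,3),"tang",round(-np.sin(a)*f[0]+np.cos(a)*f[1],2),"rad_out",round(-np.cos(a)*f[0]-np.sin(a)*f[1],2),"t",s["time_s"],"dz",F[2].round(1))
E
python3 -c "
from h import *
push()"
```

```text
p [-121.3    7.9] r 121.6 v 0.31 tang 6.66 rad_out 4.57 t 23.3667 dz 3.4
```

The push dropped from about 9.3 N to 6.7 N, so a notch clicked in. I'll push slightly further to confirm the wheel now resists at about 10 N, staying short of the next notch.

Call:
{"fn": "play_rows", "kwargs": {
  "motion": [
    [[1.5, 0, 0], [0, 0, 0]],
    [[1, 0, 0], [0, 0, 0]],
    [[0, 0, 0], [0, 0, 0]]
  ]
}}

```text
time_s: 23.62
eef_pos: [459.5, -123.9, 71.8]
ee_rot: [0.0, 0.763, -0.646, -0.003]
force: [-6.5, 7.5, 4.6]
grip_width: 0.292
```

```bash
python3 -c "
from h import *
push()"
```

```text
p [-121.5    5.7] r 121.6 v 0.328 tang 8.2 rad_out 5.55 t 23.6167 dz 4.6
```

Call:
{"fn": "play_rows", "kwargs": {
  "motion": [
    [[1.5, 0, 0], [0, 0, 0]],
    [[0, 0, 0], [0, 0, 0]]
  ]
}}

```text
time_s: 23.78
eef_pos: [459.7, -125.3, 71.7]
ee_rot: [0.0, 0.763, -0.646, -0.003]
force: [-6.3, 7.3, 3.4]
grip_width: 0.297
```

```bash
python3 -c "
from h import *
push()"
```

```text
p [-121.6    4.2] r 121.6 v 0.34 tang 8.05 rad_out 5.34 t 23.7833 dz 3.4
```

Call:
{"fn": "play_rows", "kwargs": {
  "motion": [
    [[2, -0.5, 0], [0, 0, 0]],
    [[2, -0.5, 0], [0, 0, 0]],
    [[0, 0, 0], [0, 0, 0]]
  ]
}}

```text
time_s: 24.03
eef_pos: [461.2, -129.1, 71.5]
ee_rot: [0.0, 0.763, -0.646, -0.003]
force: [-6.0, 7.1, 0.8]
grip_width: 0.295
```

```bash
python3 -c "
from h import *
push()"
```

```text
p [-120.7    0.3] r 120.7 v 0.373 tang 8.0 rad_out 4.77 t 24.0333 dz 0.8
```

Call:
{"fn": "play_rows", "kwargs": {
  "motion": [
    [[2, -0.4, 0], [0, 0, 0]],
    [[1.5, -0.3, 0], [0, 0, 0]],
    [[0, 0, 0], [0, 0, 0]]
  ]
}}

```text
time_s: 24.28
eef_pos: [462.2, -132.2, 71.3]
ee_rot: [0.0, 0.763, -0.646, -0.003]
force: [-6.8, 8.4, 2.0]
grip_width: 0.29
```

```bash
python3 -c "
from h import *
push()"
```

```text
p [-120.2   -3. ] r 120.3 v 0.4 tang 9.57 rad_out 5.13 t 24.2833 dz 2.0
```

Call:
{"fn": "play_rows", "kwargs": {
  "motion": [
    [[1.5, -0.2, 0], [0, 0, 0]],
    [[1.5, -0.2, 0], [0, 0, 0]],
    [[0, 0, 0], [0, 0, 0]]
  ]
}}

```text
time_s: 24.53
eef_pos: [462.9, -134.9, 71.2]
ee_rot: [0.0, 0.763, -0.646, -0.004]
force: [-7.9, 8.6, 2.3]
grip_width: 0.289
```

```bash
python3 -c "
from h import *
push()"
```

```text
p [-120.    -5.8] r 120.1 v 0.423 tang 10.07 rad_out 5.88 t 24.5333 dz 2.3
```

Call:
{"fn": "play_rows", "kwargs": {
  "motion": [
    [[1.5, -0.2, 0], [0, 0, 0]],
    [[1.5, -0.2, 0], [0, 0, 0]],
    [[0, 0, 0], [0, 0, 0]]
  ]
}}

```text
time_s: 24.78
eef_pos: [463.6, -137.7, 71.2]
ee_rot: [0.0, 0.763, -0.646, -0.004]
force: [-10.1, 8.6, 0.9]
grip_width: 0.295
```

```bash
python3 -c "
from h import *
push()"
```

```text
p [-119.7   -8.6] r 120.0 v 0.447 tang 10.73 rad_out 7.77 t 24.7833 dz 0.9
```

Call:
{"fn": "play_rows", "kwargs": {
  "motion": [
    [[1.5, 0.4, 0], [0, 0, 0]],
    [[1.5, 0.4, 0], [0, 0, 0]],
    [[0, 0, 0], [0, 0, 0]]
  ]
}}

```text
time_s: 25.03
eef_pos: [464.1, -140.8, 71.2]
ee_rot: [-0.0, 0.763, -0.646, -0.003]
force: [-2.8, 10.2, -2.6]
grip_width: 0.295
```

```bash
python3 -c "
from h import *
push()"
```

```text
p [-119.7  -11.7] r 120.3 v 0.473 tang 10.58 rad_out 0.08 t 25.0333 dz -2.6
```

Call:
{"fn": "play_rows", "kwargs": {
  "motion": [
    [[1.5, 0, 0], [0, 0, 0]],
    [[0, 0, 0], [0, 0, 0]]
  ]
}}

```text
time_s: 25.2
eef_pos: [464.4, -142.1, 71.2]
ee_rot: [-0.0, 0.763, -0.646, -0.003]
force: [-3.8, 10.1, -1.3]
grip_width: 0.291
```

```bash
python3 -c "
from h import *
push()"
```

```text
p [-119.7  -13.1] r 120.4 v 0.484 tang 10.72 rad_out 0.92 t 25.2 dz -1.3
```

Call:
{"fn": "play_rows", "kwargs": {
  "motion": [
    [[1.5, -0.2, 0], [0, 0, 0]],
    [[1, -0.2, 0], [0, 0, 0]],
    [[0, 0, 0], [0, 0, 0]]
  ]
}}

```text
time_s: 25.45
eef_pos: [464.8, -144.4, 71.2]
ee_rot: [-0.0, 0.763, -0.646, -0.004]
force: [-5.2, 10.2, 0.2]
grip_width: 0.293
```

```bash
python3 -c "
from h import *
push()"
```

```text
p [-119.6  -15.5] r 120.6 v 0.503 tang 11.29 rad_out 2.05 t 25.45 dz 0.2
```

Call:
{"fn": "play_rows", "kwargs": {
  "motion": [
    [[1.5, -0.2, 0], [0, 0, 0]],
    [[0, 0, 0], [0, 0, 0]]
  ]
}}

```text
time_s: 25.62
eef_pos: [465.2, -145.9, 71.2]
ee_rot: [-0.0, 0.763, -0.646, -0.004]
force: [-7.1, 9.9, 0.7]
grip_width: 0.295
```

```bash
python3 -c "
from h import *
push()"
```

```text
p [-119.6  -16.9] r 120.8 v 0.516 tang 11.61 rad_out 3.82 t 25.6167 dz 0.7
```

Call:
{"fn": "play_rows", "kwargs": {
  "motion": [
    [[1.5, 0, 0], [0, 0, 0]],
    [[1, 0, 0], [0, 0, 0]],
    [[0, 0, 0], [0, 0, 0]]
  ]
}}

```text
time_s: 25.87
eef_pos: [465.7, -148.3, 71.2]
ee_rot: [-0.0, 0.763, -0.646, -0.004]
force: [-6.0, 11.0, 0.5]
grip_width: 0.295
```

```bash
python3 -c "
from h import *
push()
np.save('t0.npy',ctrl.capture('top'));np.save('s0.npy',ctrl.capture('side'))"
```

```text
p [-119.4  -19.4] r 121.0 v 0.536 tang 12.36 rad_out 2.13 t 25.8667 dz 0.5
```

Call:
{"fn": "play_rows", "kwargs": {
  "motion": [
    [[-3, 0, 0], [0, 0, 0]],
    [[-4, 0.2, 0], [0, 0, 0]],
    [[-4, 0.2, 0], [0, 0, 0]],
    [[-4, 0.2, 0], [0, 0, 0]],
    [[0, 0, 0], [0, 0, 0]]
  ]
}}

```text
time_s: 26.38
eef_pos: [463.2, -133.7, 71.3]
ee_rot: [-0.0, 0.763, -0.646, -0.003]
force: [-2.9, 8.7, -3.2]
grip_width: 0.293
```

```bash
python3 - <<'E'
from h import *
push()
t1=ctrl.capture('top');t0=np.load('t0.npy')
g=lambda a,x,y,w,h:cv2.cvtColor(a[y:y+h,x:x+w],cv2.COLOR_RGB2GRAY).astype(np.float32)
for n,r in (("jaw",(304,198,26,40)),("wheel",(335,185,40,25)),("block",(270,205,25,25)),("plate",(245,180,30,20))):
    print(n,[np.round(v,2) for v in cv2.phaseCorrelate(g(t0,*r),g(t1,*r),cv2.createHanningWindow(r[2:],cv2.CV_32F))], np.abs(g(t0,*r)-g(t1,*r)).mean().round(2))
a=lambda t:cv2.resize(t[185:255,250:350],(560,300),interpolation=2)
cv2.imwrite("pics/cmp.png",cv2.convertScaleAbs(np.vstack([a(t0),a(t1)])[:,:,::-1],alpha=1.4))
E
```

```text
p [-119.5   -4.6] r 119.6 v 0.413 tang 9.14 rad_out 1.05 t 26.3833 dz -3.2
jaw [array([ 1.01, -0.19]), np.float64(0.89)] 4.1
wheel [array([0.82, 0.35]), np.float64(1.0)] 6.13
block [array([0.37, 0.47]), np.float64(1.03)] 1.0
plate [array([-0.11,  0.02]), np.float64(0.96)] 0.79
```

View pics/cmp.png

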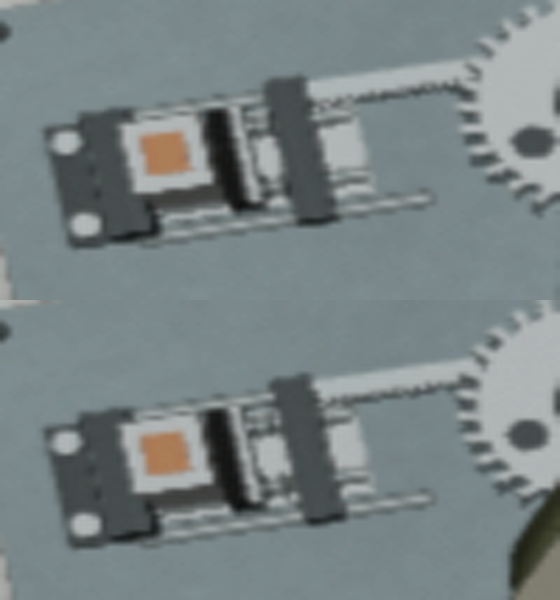

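The jaw and wheel followed the lever back by about 1 px and the push is still 9 N. So the pawl has not caught the next notch at 0.536 rad. I'll back off further to find where the pawl takes the load.

Call:
{"fn": "play_rows", "kwargs": {
  "motion": [
    [[-3, 0.2, 0], [0, 0, 0]],
    [[-2, 0, 0], [0, 0, 0]],
    [[0, 0, 0], [0, 0, 0]]
  ]
}}

```text
time_s: 26.68
eef_pos: [462.7, -129.7, 71.6]
ee_rot: [-0.0, 0.763, -0.646, -0.001]
force: [-0.0, 6.1, -4.7]
grip_width: 0.294
```

```bash
python3 -c "
from h import *
push()"
```

```text
p [-119.3   -0.6] r 119.3 v 0.38 tang 6.06 rad_out -1.01 t 26.6833 dz -4.7
```

Call:
{"fn": "play_rows", "kwargs": {
  "motion": [
    [[-3, 0, 0], [0, 0, 0]],
    [[-2, 0, 0], [0, 0, 0]],
    [[0, 0, 0], [0, 0, 0]]
  ]
}}

```text
time_s: 26.93
eef_pos: [463.0, -125.8, 72.6]
ee_rot: [-0.0, 0.763, -0.646, 0.001]
force: [-0.4, 0.0, -0.0]
grip_width: 0.291
```

```bash
python3 -c "
from h import *
push()"
```

```text
p [-118.4    3.3] r 118.4 v 0.347 tang 0.1 rad_out 0.39 t 26.9333 dz -0.0
```

Call:
{"fn": "play_rows", "kwargs": {
  "motion": [
    [[-3, -0.2, 0], [0, 0, 0]],
    [[-2, -0.1, 0], [0, 0, 0]],
    [[0, 0, 0], [0, 0, 0]]
  ]
}}

```text
time_s: 27.18
eef_pos: [462.3, -120.4, 72.5]
ee_rot: [-0.0, 0.763, -0.646, 0.0]
force: [0.1, 0.5, 1.0]
grip_width: 0.293
```

```bash
python3 -c "
from h import *
push()"
```

```text
p [-118.2    8.6] r 118.5 v 0.302 tang 0.45 rad_out -0.12 t 27.1833 dz 1.0
```

The pawl caught at v ≈ 0.36, where driving needs about 8.2 N. The next notch would need about 13 N, so this one is nearest to 10 N (about 27 N at the pad). I'll stop clamping here and swing home.

Call:
{"fn": "play_rows", "kwargs": {
  "motion": [
    [[-4, 0, 0], [0, 0, 0]],
    [[-8, -0.5, 0], [0, 0, 0]],
    [[-8, -1.4, 0], [0, 0, 0]],
    [[-6, -1.5, 0], [0, 0, 0]],
    [[-4, -1.2, 0], [0, 0, 0]],
    [[-2, -0.6, 0], [0, 0, 0]],
    [[0, 0, 0], [0, 0, 0]]
  ]
}}

```text
time_s: 27.77
eef_pos: [462.1, -87.4, 72.3]
ee_rot: [-0.0, 0.764, -0.646, -0.0]
force: [-0.1, 0.3, -0.2]
grip_width: 0.293
```

Call:
{"fn": "play_rows", "kwargs": {
  "motion": [
    [[-1, -0.4, 0], [0, 0, 0]],
    [[-1, -0.4, 0], [0, 0, 0]],
    [[0, 0, 0], [0, 0, 0]]
  ]
}}

```text
time_s: 28.02
eef_pos: [462.5, -86.0, 72.3]
ee_rot: [-0.0, 0.763, -0.646, 0.0]
force: [-0.4, 0.0, -0.0]
grip_width: 0.292
```

```bash
python3 -c "
from h import *
push()"
```

```text
p [-112.3   42.5] r 120.1 v 0.013 tang -0.05 rad_out 0.41 t 28.0167 dz -0.0
```

Call:
{"fn": "play_rows", "kwargs": {
  "motion": [
    [[-1, -0.4, 0], [0, 0, 0]],
    [[0, 0, 0], [0, 0, 0]]
  ]
}}

```text
time_s: 28.18
eef_pos: [462.7, -84.9, 72.3]
ee_rot: [-0.0, 0.763, -0.646, -0.0]
force: [0.5, -0.2, -0.1]
grip_width: 0.294
```

Call:
{"fn": "play_rows", "kwargs": {
  "motion": [
    [[-1, -0.4, 0], [0, 0, 0]],
    [[0, 0, 0], [0, 0, 0]]
  ]
}}

```text
time_s: 28.35
eef_pos: [462.9, -83.8, 72.3]
ee_rot: [-0.0, 0.763, -0.646, -0.0]
force: [0.3, -0.7, -0.4]
grip_width: 0.293
```

Call:
{"fn": "play_rows", "kwargs": {
  "motion": [
    [[-0.7, -0.3, 0], [0, 0, 0]],
    [[0, 0, 0], [0, 0, 0]]
  ]
}}

```text
time_s: 28.52
eef_pos: [463.1, -83.0, 72.3]
ee_rot: [-0.0, 0.763, -0.646, -0.0]
force: [0.1, 0.5, -1.4]
grip_width: 0.292
```

Call:
{"fn": "play_rows", "kwargs": {
  "motion": [
    [[-1, -0.4, 0], [0, 0, 0]],
    [[0, 0, 0], [0, 0, 0]]
  ]
}}

```text
time_s: 28.68
eef_pos: [463.4, -82.0, 72.3]
ee_rot: [-0.0, 0.763, -0.646, -0.0]
force: [-0.0, -0.1, 0.3]
grip_width: 0.294
```

Call:
{"fn": "play_rows", "kwargs": {
  "motion": [
    [[-1, -0.4, 0], [0, 0, 0]],
    [[0, 0, 0], [0, 0, 0]]
  ]
}}

```text
time_s: 28.85
eef_pos: [463.6, -81.1, 72.3]
ee_rot: [0.0, 0.763, -0.646, 0.0]
force: [-1.6, -1.4, 0.1]
grip_width: 0.286
```

Call:
{"fn": "play_rows", "kwargs": {
  "motion": [
    [[-0.7, -0.3, 0], [0, 0, 0]],
    [[0, 0, 0], [0, 0, 0]]
  ]
}}

```text
time_s: 29.02
eef_pos: [463.6, -80.9, 72.3]
ee_rot: [0.001, 0.763, -0.646, 0.0]
force: [-3.0, -6.5, 1.0]
grip_width: 0.292
```

Call:
{"fn": "play_rows", "kwargs": {
  "motion": [
    [[-0.7, -0.3, 0], [0, 0, 0]],
    [[0, 0, 0], [0, 0, 0]]
  ]
}}

```text
time_s: 29.18
eef_pos: [463.6, -80.9, 72.3]
ee_rot: [0.001, 0.763, -0.646, 0.0]
force: [-4.9, -11.6, 0.6]
grip_width: 0.29
```

The hard home end is reached. I'll relax, open and rise.

Call:
{"fn": "play_rows", "kwargs": {
  "motion": [
    [[1.5, 0.6, 0], [0, 0, 0]],
    [[0.7, 0.2, 0], [0, 0, 0]],
    [[0, 0, 0], [0, 0, 0]]
  ]
}}

```text
time_s: 29.43
eef_pos: [463.6, -81.8, 72.3]
ee_rot: [-0.0, 0.763, -0.646, -0.0]
force: [-0.0, -0.4, 0.4]
grip_width: 0.293
```

Call:
{"fn": "play_rows", "kwargs": {
  "motion": [
    [[0, 0, 0], [0, 0, 0]],
    [[0, 0, 0], [0, 0, 0]],
    [[0, 0, 0], [0, 0, 0]],
    [[0, 0, 0], [0, 0, 0]],
    [[0, 0, 0], [0, 0, 0]],
    [[0, 0, -6], [0, 0, 0]],
    [[0, 0, -15], [0, 0, 0]],
    [[0, 0, -20], [0, 0, 0]],
    [[0, 0, -25], [0, 0, 0]],
    [[0, 0, -25], [0, 0, 0]],
    [[0, 0, -20], [0, 0, 0]],
    [[0, 0, -10], [0, 0, 0]],
    [[15, 5, 0], [0, 0, 0]],
    [[25, 10, 0], [0, 0, 0]],
    [[25, 10, 0], [0, 0, 0]],
    [[25, 10, 0], [0, 0, 0]],
    [[25, 10, 0], [0, 0, 0]],
    [[15, 5, 0], [0, 0, 0]],
    [[0, 0, 0], [0, 0, 0]]
  ],
  "fingers": 60
}}

```text
time_s: 31.02
eef_pos: [435.2, -220.8, 193.6]
ee_rot: [0.0, 0.762, -0.647, 0.0]
force: [0.2, 0.5, -0.8]
grip_width: 0.704
```

```bash
python3 - <<'E'
from h import *
a=ctrl.capture("side")[:,:,::-1];b=ctrl.capture("top")[:,:,::-1]
cv2.imwrite("pics/fin.png",cv2.convertScaleAbs(np.hstack([cv2.resize(a[190:340,235:365],(400,460),interpolation=2),cv2.copyMakeBorder(cv2.resize(b[160:290,245:405],(400,325),interpolation=2),0,135,0,0,0)]),alpha=1.4))
E
```

```text
(no output)
```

View pics/fin.png

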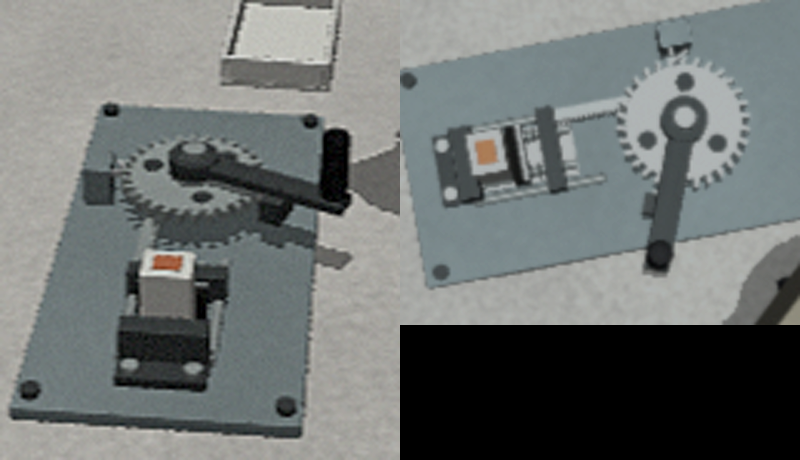

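The final view shows the block upright with the pad pressed on it. The pad-to-jaw gap shrank from about 16 to 12 px, which is 7 to 8 mm of spring, or about 30 N. The lever is at its home end and the gripper is clear, so I'll hand in.

```bash
python3 -c "
from rig import ctrl
print(ctrl.finish_job())"
```

```text
the job is handed in; nothing more can be done
None
```

The pale block stands upright between pad and stop, clamped, with the lever back at its hard home end and the gripper clear. I handed the job in at about 31 s.

**Placing:** I gripped the block across its 36 mm faces, turned it square to the clamp and set it down a few millimetres short of the stop. I released it after feeling floor contact at 6.5 N.

**Clamping:** I drove the lever by the loosely caged knob for four working swings.
- The last notch the pawl caught was at a push of about 8 N.
- I pushed on towards the next notch and went past the 10 N mark, to 12.4 N. It had not clicked, and I judged it would need about 13 N, so I backed off. The pad therefore holds at the 8 N notch.
- From the picture, the pad's spring is compressed about 7 to 8 mm, which is roughly 30 N on the block. The 8 N push itself works out at nearer 25 to 27 N.

**Last checks:** The final pictures show the block upright with the pad against it. The tray in view looks undisturbed; I did not recheck the bottle, the round mount or the purple block.

**Disagreements:**
- The two cameras differed by 3 to 5 mm along y.
- The home end came about 5 mm later than my fitted press pose predicted. I took home from the contact force (about 12 N against the hard end) instead.
- My first reading of a notch click, at about 0.30 rad, was wrong. The real one was at about 0.36 rad, found by backing off until the load went.

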